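# File the card-index box under the glass desk riser

### The job

Put the wooden card-index box that is in the basket away in the middle bay of the glass-topped desk riser: first slide the riser's wooden panel to the left as the robot sees it (+y), all the way clear of the middle bay. Then lift the box out of the basket by the bar on its lid, keeping it level, and lower it (no dropping) on to the desk in front of that bay, square to it, and let go; take it again by the pull on its end and slide it in under the glass, straight and fully home against the back stop. Leave the other things where they are, with the panel still open at the end.

Things in the scene. Friction and masses are not known exactly. Their poses are not given: they have to be found in the camera images.
- riser: Fixed desk riser, 408 wide (y) x 200 deep (x); clear glass top, z 68 to 78, x 0 to 200. Origin: on the desk under the middle of its front edge, which faces the robot; x points into the bays, y left. Uprights 18 thick at y = -195, -65, 65, 195 make three bays. Fixed to it: notebooks in the left bay, a similar box in the right one (its pull sticks out 44), a potted plant 95 high on the rear left.
- bay (a point): The empty middle bay: point on the desk in the middle of its mouth (= the riser's origin and axes; x into the bay). 112 wide (y -56 to 56), 68 high under the glass, open in front once the panel is aside; 150 deep to the back stop, a wooden rail 40 high.
- panel (a joint): Sliding panel in front of the riser, medium wood, 128 wide, 8 thick (x -10 to -2 in the riser's frame), z 4 to 62. Joint in m: 0 = covering the middle bay (panel centre at riser y = 0), growing to the left (+y of the riser), 0.132 = fully open, in front of the left bay. Slides with about 1.5 N.
- panel_grip (a point): Grip point of the panel's dark wood cleat: 14 wide (y), sticking out 36 towards the robot from the panel, z 24 to 60; point in mid-cleat, 10 below its top, at riser x = -33.
- cardbox: Card-index box of dark wood in the basket, loose, about 0.4 kg: 150 long (x) x 95 wide (y) x 40 high. Origin: centre of its underside (of the 150 x 95 body); z up; its -x end carries the pull. Fully home in the bay its -x end is flush with the riser's front, its other end at the back stop.
- cardbox_bar (a point): Middle of the bar on the box's lid: bar 70 long (along the box's x) x 14 wide (y) x 18 high, from 40 to 58 above the box's underside; point at 49.
- cardbox_pull (a point): Grip point on the pull at the box's -x end: an upright tab 14 wide (y), sticking out 44 from the end, from 12 to 48 above the underside; point 28 out from the end, at 34.
- basket: Fixed low slatted wooden basket, 240 (x) x 210 (y) x 45 high, walls and floor 8 thick. Origin: centre of its underside. It stands either left or right on the desk. Holds the card box, a tape roll and a small carton.
- tray: Fixed steel letter tray with paper, 240 (x) x 200 (y) x 40 high, on the other side of the desk from the basket. Origin: centre of its underside.
- tape: Bystander: roll of clear tape lying in the basket, 60 diameter x 22 high. Origin: centre of its underside.
- carton: Bystander: small carton in the basket, 50 x 38 x 26 high. Origin: centre of its underside.
- stapler: Bystander: black stapler on the desk beside the riser, 150 x 36 x 37 high. Origin: centre of its underside, length along x.
- penmug: Bystander: white pen mug on the desk beside the riser, 80 diameter x 95 high, pens up to 160 high. Origin: centre of its underside.
Mind the look-alikes: they are no part of the job. There is more than one size of the cardbox; the job needs the smaller.

How it is judged:
By the outcome, as a careful person would: the job done as asked, in the order asked, and still so for the second after the job is handed in, with the robot touching nothing.
It also fails if it takes over 64 s, if anything falls off the work surface, if the arm or the gripper's body presses on something with over 40 N, if the wrist force passes 120 N, or if a joint passes its speed limit or range.

### The arm

A 7-joint arm with a two-finger parallel gripper is mounted at the origin on the work surface. World frame = base frame: x ahead of the robot, y to its left, z up, the work surface at z = 0. Lengths are in m, angles in rad, forces in N, time in s.
With the tool pointing down it reaches from about 0.4 to 0.875 m from the base axis. Payload 6.5 kg.
Tool frame: the origin (TCP) lies at the very end of the fingers, on their centre line; the grasp point (between the pads) lies 19 mm behind it; z points along the fingers, y is the line along which they close (so a half turn about z gives the same grasp; the last joint's range is limited). The gripper opens to 85 mm and grips with 20 to 120 N. Pads are 22 mm wide; open, the fingers measure 114 mm over their backs; the gripper's body (76 mm by 85 mm) begins 54 mm behind the grasp point. The pads swing forward as they close: fully open they stand 13 mm farther back than shut.
Start: joints at [-1.277, 0.536, -0.004, 1.538, 0.003, 1.067, -0.071], TCP at [0.229, 0.608, 0.231] pointing down, gripper open.
Joint ranges: [-2.7, 2.7], [-0.37, 2.16], [-1.27, 1.26], [0.24, 2.4], [-1.31, 4.45], [0.19, 1.91], [-2.76, 2.76]. Speed limits (rad/s): [2.39, 2.39, 3.14, 3.14, 3.14, 3.14, 3.14].

### API

Orientations are given as [roll, pitch, yaw] about the fixed x, y, z axes, in that order (R = Rz(yaw) Ry(pitch) Rx(roll)).
In Python, from workcell import sense, imaging, ticket gives the robot as it stands.
- The arm moves only by the shell command python3 -m inch 'ROWS' [FORCE]. ROWS is JSON, a list of rows, each a list of 3 entries, a list of its own where there are three numbers: the shift along the tool's x, y, z as a fraction of full scale, then the turn about the tool's z as a fraction of full scale, then the closure, from 0 (fully open) to 1 (shut). In form: [[[x, y, z], twist, claw], ...]. A call has 1 to 8 rows; each row is the pose to reach, as a shift and turn from the pose commanded when the call began, along the tool's axes at that moment; what a row does not reach only later rows make up. Full scale, the value 1, is 0.5 m for a shift and 90 degrees for a turn. A row lasts 1/8 s, in which the tool goes at most 62.5 mm and 10.7 degrees, less where a joint would pass 70% of its speed; a pose out of reach is approached as far as the arm can. A call with a number of a shift or a turn outside -1 to 1 is refused whole. A call with a gripper value outside its range is refused whole. The fingers move at their own pace and stop on an object; FORCE is the grip in N (left out, the last holds). Time passes only in rows, so rows that repeat a pose let the fingers close. It gives the time, the measured TCP pose, the force, the opening and the grip force at its end, in the units of the state.
- sense(): the state, without advancing time (a new reading comes with each control period).
- imaging.read_camera(name): name is "side" or "top"; returns a dict with "image" (400x640x3 uint8, red, green, blue), "fovy" (degrees; the focal length in pixels is half the picture's height over the tangent of half this angle, whatever the lens; pixels are square), "cx", "cy" (the principal point, pixels), "k1" (the pictures are not rectified: a ray, as slopes to the right and down, at radius r is drawn at 1 + k1 r^2 times it, then the intrinsics apply), "view" (4x4, takes a point from world to camera coordinates). Camera axes: x right, y down, z forward; pixel columns grow to the right and rows downward; lengths in m; the calibration is good to about 2 mm. A picture is of the moment at which its call begins. There is no depth.
- ticket.close_job(): hands the job in; it is judged then, once.
The state is a dict: "clock": time; "q": joint angles; "dq": joint speeds; "effort": joint torques, N m; "tool_pos": TCP position; "tcp_rot": TCP orientation; "force": force on the tool from outside, world axes, zero at the start; "moment": the same for the moment, N m; "finger_gap": finger opening in m; "grasp_force": force on a finger pad.
Only numpy, scipy, OpenCV 4.12 (cv2) and the standard library are available. Lean on these libraries where they do the work, as an engineer would, in place of code of your own. Each camera call takes 0.05 s, during which the arm holds its last target. There are 200 camera calls.

## Working session

There is one attempt and no reset: what is moved stays moved. The work goes in short steps, Python scripts to look and compute and a shell command to move; the robot and the scene stay as the last step left them, time stands still between calls to the robot, and variables do not carry over. Pictures are saved under pics/ and viewed, at most 10 in all, crops included, and the job is handed in when it is done.

```bash
ls; mkdir -p pics
cat > h.py <<'E'
import numpy as np, cv2
from workcell import sense, imaging, ticket
def shot(n):
    return imaging.read_camera(n)
def K(c):
    f=200/np.tan(np.radians(c['fovy'])/2); return f
def ray(c,u,v):
    f=K(c); d=np.array([(u-c['cx'])/f,(v-c['cy'])/f]); p=d.copy()
    for _ in range(30): p=d/(1+c['k1']*(p@p))
    V=np.array(c['view']); R=V[:3,:3]; t=V[:3,3]
    return -R.T@t, R.T@np.array([p[0],p[1],1])
def plane(c,u,v,z):
    o,d=ray(c,u,v); return o+d*(z-o[2])/d[2]
def tri(c1,p1,c2,p2):
    o1,d1=ray(c1,*p1);o2,d2=ray(c2,*p2)
    s=np.linalg.lstsq(np.c_[d1,-d2],o2-o1,rcond=None)[0]
    a=o1+d1*s[0];b=o2+d2*s[1]; return (a+b)/2,np.linalg.norm(a-b)
def proj(c,P):
    V=np.array(c['view']);p=V[:3,:3]@np.array(P)+V[:3,3];p=p[:2]/p[2]
    p=p*(1+c['k1']*(p@p));return p*K(c)+[c['cx'],c['cy']]
def save(c,name,box=None,s=1):
    im=c['image'][:,:,::-1]
    if box: im=im[box[1]:box[3],box[0]:box[2]]
    cv2.imwrite('pics/'+name,cv2.resize(im,None,fx=s,fy=s,interpolation=cv2.INTER_CUBIC))
E
python3 - <<'E'
from h import *
import pickle
d={}
for n in ('top','side'):
    c=shot(n);d[n]=c;save(c,n+'0.png',None,1.25);print(n,c['fovy'],c['cx'],c['cy'],c['k1'],ray(c,320,200))
pickle.dump(d,open('c0.pkl','wb'))
s=sense();print(s['tool_pos'],s['tcp_rot'],s['finger_gap'],s['clock'])
E
```

```text
pics
top 46.129460770229805 320.14299495679984 193.9129600464065 0.04387930359159534 (array([0.36677441, 0.12942997, 1.83909322]), array([ 6.84701987e-02,  6.88552387e-04, -9.97737139e-01]))
side 55.514645543005635 317.77843229037524 198.57803761669038 -0.006570454455363684 (array([0.34072149, 0.95214123, 0.7655117 ]), array([ 0.17090016, -0.75667103, -0.63110242]))
[0.2286809  0.60784984 0.23050012] [-3.14003144e+00  1.42238881e-04  2.78181659e+00] 0.08551341877764222 0.1
```

View pics/top0.png

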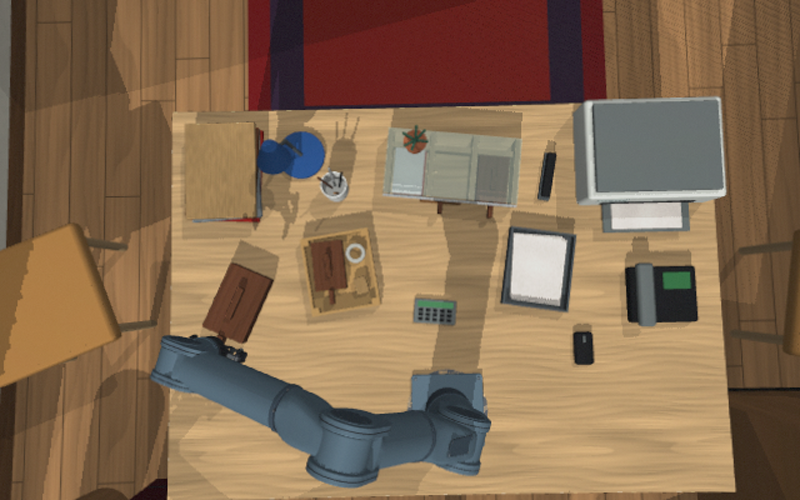

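View pics/side0.png

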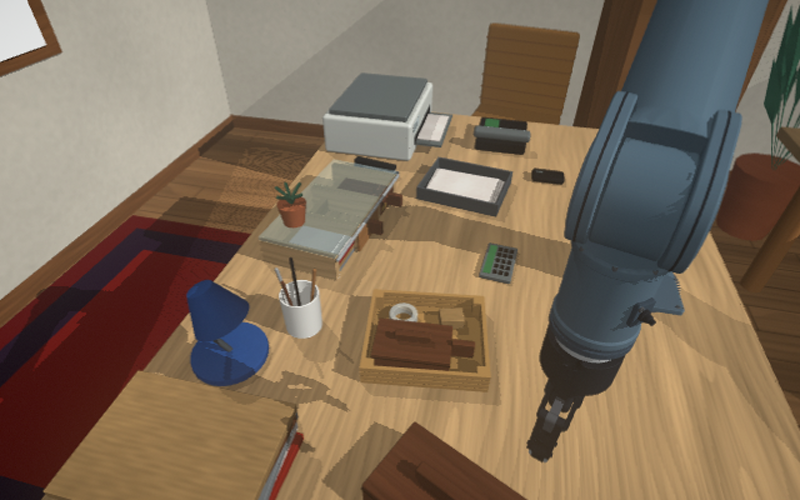

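Top view: the riser is at about (452,165) px with its cleat at (440,208). The basket, with the dark box inside, is at (340,270). The larger look-alike lies at (240,300). In the side view the basket is at (425,340) and the cleat at (362,242). Next I'll zoom in for corner pixels.

Run:
```python
import pickle,cv2,numpy as np
from h import *
d=pickle.load(open('c0.pkl','rb'))
def crop(c,b,s):
    im=c['image'][b[1]:b[3],b[0]:b[2],::-1];im=cv2.resize(im,None,fx=s,fy=s,interpolation=cv2.INTER_CUBIC)
    for u in range(b[0]//10*10+10,b[2],10):
        cv2.line(im,((u-b[0])*s,0),((u-b[0])*s,6 if u%50 else 14),(0,0,255),1)
        if u%20==0: cv2.putText(im,str(u),((u-b[0])*s-10,24),0,.35,(0,0,255),1)
    for v in range(b[1]//10*10+10,b[3],10):
        cv2.line(im,(0,(v-b[1])*s),(6,(v-b[1])*s),(0,0,255),1)
        if v%20==0: cv2.putText(im,str(v),(8,(v-b[1])*s+4),0,.35,(0,0,255),1)
    return im
t=d['top']
cv2.imwrite('pics/tc.png',crop(t,(235,95,425,260),4)[:600,:800])
s=d['side']
cv2.imwrite('pics/sc.png',crop(s,(205,125,400,315),3))
```

```text
(no output)
```

View pics/tc.png

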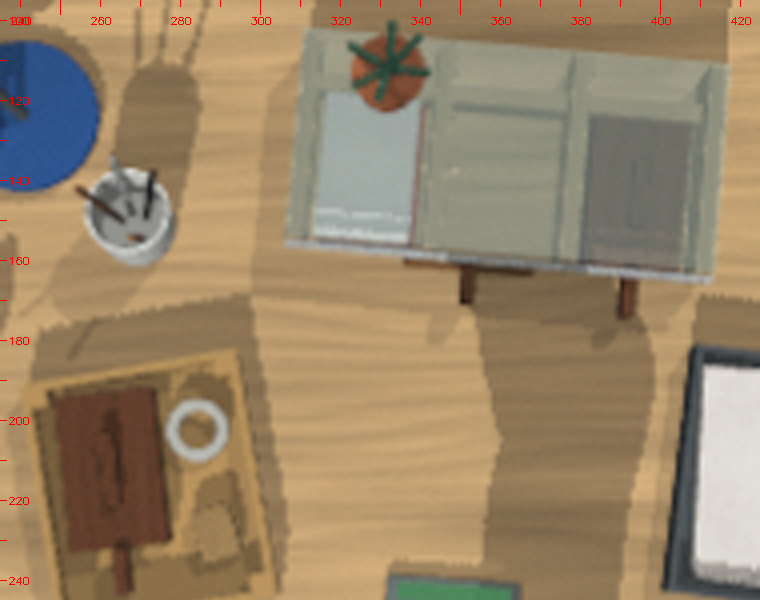

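View pics/sc.png

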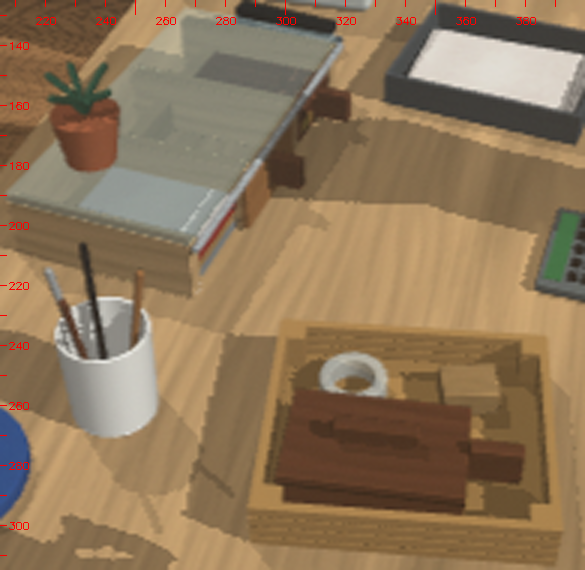

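Top: the riser's glass front edge runs (307,156)→(413,165), with the cleat tip at (352,171). The box lid spans about (248..277, 193..232), with its pull at (266,243). Side: the front edge runs (319,138)→(270,205), the cleat tip is at (305,180), and the box bar at (310..342, 267..273).

```bash
cat > m.py <<'E'
import pickle
from h import *
d=pickle.load(open('c0.pkl','rb'));t=d['top'];s=d['side']
np.set_printoptions(precision=4,suppress=True)
# riser front glass edge corners
L,e1=tri(t,(306.8,155.5),s,(270,205));R,e2=tri(t,(413.2,165),s,(319.2,137.8))
print('L',L,e1,'R',R,e2,np.linalg.norm(L-R))
# brightness ridge of the front edge, top view
g=t['image'].sum(2).astype(float)
def edge(c,a,b,n=40,w=5):
    a,b=np.array(a,float),np.array(b,float);dr=(b-a)/np.linalg.norm(b-a);nn=np.array([-dr[1],dr[0]])
    g=c['image'].sum(2).astype(np.float32);P=[]
    o=np.arange(-w,w+.01,.25)
    for k in np.linspace(.08,.92,n):
        p=a+k*(b-a);q=p+o[:,None]*nn
        v=cv2.remap(g,q[:,0].astype(np.float32).reshape(1,-1),q[:,1].astype(np.float32).reshape(1,-1),1)[0]
        P.append(q[np.argmax(np.abs(np.gradient(cv2.GaussianBlur(v.reshape(1,-1),(0,0),2)[0])))])
    P=np.array(P,np.float32);vx,vy,x,y=cv2.fitLine(P,cv2.DIST_HUBER,0,.1,.01).ravel()
    return np.array([x,y]),np.array([vx,vy])
# box dark mask
for c,b,n in((t,(240,185,290,255),'t'),(s,(290,240,385,300),'s')):
    im=c['image'];hsv=cv2.cvtColor(im,cv2.COLOR_RGB2HSV)
    m=((im[...,0]<125)&(im[...,0]>im[...,2]*1.5)&(im[...,1]<im[...,0]*.66)).astype(np.uint8)
    z=np.zeros_like(m);z[b[1]:b[3],b[0]:b[2]]=m[b[1]:b[3],b[0]:b[2]]
    cs=cv2.findContours(z,0,cv2.CHAIN_APPROX_NONE)[0];k=max(cs,key=cv2.contourArea)
    print(n,cv2.contourArea(k),cv2.boundingRect(k))
    if n=='t':
        o=cv2.morphologyEx(z,cv2.MORPH_OPEN,np.ones((9,9)))
        k=max(cv2.findContours(o,0,cv2.CHAIN_APPROX_NONE)[0],key=cv2.contourArea)
        r=cv2.minAreaRect(k);B=cv2.boxPoints(r);print(r,B)
        P=np.array([plane(c,*p,.048)for p in B]);print(P, np.linalg.norm(P-np.roll(P,1,0),axis=1), P.mean(0))
print('cleat tip top/side',tri(t,(351.8,171),s,(305,178)))
print('bar ends', tri(t,(264.5,197.5),s,(310,266)),tri(t,(262.2,223),s,(344,271)))
print('pull tip',tri(t,(266,243),s,(379,274)))
for z in (.05,.06,.078): print(z,plane(t,306.8,155.5,z),plane(t,413.2,165,z))
E
python3 m.py
```

```text
L [0.6597 0.1773 0.0727] 0.002588307582103901 R [ 0.6126 -0.2249  0.0729] 0.00041847372501613295 0.4049246193739225
t 866.5 (249, 193, 28, 50)
((255.5, 203.0), (16.0, 11.0), 90.0) [[250. 195.]
 [261. 195.]
 [261. 211.]
 [250. 211.]]
[[0.5149 0.3978 0.048 ]
 [0.5139 0.3558 0.048 ]
 [0.4527 0.3565 0.048 ]
 [0.4537 0.3984 0.048 ]] [0.0612 0.042  0.0612 0.0419] [0.4838 0.3771 0.048 ]
s 1642.5 (298, 255, 64, 37)
cleat tip top/side (array([0.6005, 0.0074, 0.058 ]), np.float64(0.006530348815496884))
bar ends (array([0.5032, 0.3431, 0.0413]), np.float64(0.0028377345627766458)) (array([0.4109, 0.3517, 0.0569]), np.float64(0.008246297169784311))
pull tip (array([0.3316, 0.3383, 0.0535]), np.float64(0.0009962769712364378))
0.05 [0.6622 0.1776 0.05  ] [ 0.616  -0.2294  0.05  ]
0.06 [0.6606 0.1773 0.06  ] [ 0.6146 -0.2274  0.06  ]
0.078 [0.6576 0.1768 0.078 ] [ 0.6121 -0.2238  0.078 ]
```

```bash
cat > m2.py <<'E'
import pickle
from h import *
np.set_printoptions(precision=4,suppress=True)
d=pickle.load(open('c0.pkl','rb'));t=d['top'];s=d['side']
def mask(c,b,f):
    im=c['image'].astype(int);m=f(im).astype(np.uint8);z=np.zeros_like(m);z[b[1]:b[3],b[0]:b[2]]=m[b[1]:b[3],b[0]:b[2]];return cv2.morphologyEx(z,cv2.MORPH_CLOSE,np.ones((5,5)))
dark=lambda im:(im[...,0]<135)&(im[...,1]<im[...,0]*.68)
m=mask(t,(243,185,290,260),dark)
print(t['image'][205,255],t['image'][220,270],t['image'][238,266],t['image'][190,244],t['image'][170,351],t['image'][162,340],s['image'][270,315],s['image'][180,303])
o=cv2.morphologyEx(m,cv2.MORPH_OPEN,np.ones((11,11)))
k=max(cv2.findContours(o,0,cv2.CHAIN_APPROX_NONE)[0],key=cv2.contourArea)
P=np.array([plane(t,*p[0],.048)[:2] for p in k],np.float32)
r=cv2.minAreaRect(P);print('lid rect',r)
pm=m-o; k=max(cv2.findContours(((cv2.morphologyEx(pm,cv2.MORPH_OPEN,np.ones((3,3))))),0,1)[0],key=cv2.contourArea);print('pull',cv2.boundingRect(k),cv2.moments(k)['m10']/cv2.moments(k)['m00'])
c=mask(t,(344,163,360,176),dark);print('cleat top',[(np.nonzero(c[v])[0].min(),np.nonzero(c[v])[0].max()) if c[v].any() else None for v in range(163,176)])
p=mask(t,(330,157,375,164),dark)|mask(t,(330,157,375,164),lambda i:(i[...,0]<110)&(i[...,0]>i[...,2]*1.6));print('panel',cv2.boundingRect(p))
m=mask(s,(285,150,315,195),dark);print('cleat side');k=max(cv2.findContours(m,0,1)[0],key=cv2.contourArea);print(cv2.boundingRect(k),cv2.approxPolyDP(k,1.5,True).reshape(-1,2).tolist())
m=mask(s,(288,240,388,300),dark);k=max(cv2.findContours(m,0,1)[0],key=cv2.contourArea);print('box side',cv2.approxPolyDP(k,2,True).reshape(-1,2).tolist())
E
python3 m2.py
```

```text
[94 59 42] [103  66  46] [81 51 38] [160 129  87] [55 36 28] [155 125  89] [72 50 35] [69 51 39]
lid rect ((0.4485616087913513, 0.35029542446136475), (0.14593155682086945, 0.09224607050418854), 4.616450309753418)
pull (264, 232, 3, 11) 265.0
cleat top [(np.int64(351), np.int64(352)), (np.int64(351), np.int64(352)), (np.int64(351), np.int64(352)), (np.int64(351), np.int64(352)), (np.int64(351), np.int64(352)), (np.int64(350), np.int64(352)), (np.int64(350), np.int64(352)), (np.int64(350), np.int64(351)), None, None, None, None, None]
panel (336, 160, 33, 4)
cleat side
(309, 157, 1, 1) [[309, 157]]
box side [[297, 283], [302, 291], [358, 295], [359, 284], [377, 284], [379, 274], [361, 272], [361, 261], [304, 255]]
```

```bash
cat >> h.py <<'E'
PSI=np.radians(-6.7);O=np.array([.635,-.0235])
def r2w(x,y,psi=None):
    p=PSI if psi is None else psi;return O+np.array([np.cos(p)*x-np.sin(p)*y,np.sin(p)*x+np.cos(p)*y])
def w2r(w):
    w=np.array(w)[:2]-O;return np.array([np.cos(PSI)*w[0]+np.sin(PSI)*w[1],-np.sin(PSI)*w[0]+np.cos(PSI)*w[1]])
from scipy.spatial.transform import Rotation as Ro
def go(xyz,yaw=None):
    """print row values to reach TCP xyz with tool y along world angle yaw+90deg"""
    s=sense();R=Ro.from_euler('xyz',s['tcp_rot']).as_matrix();v=R.T@(np.array(xyz)-s['tool_pos'])
    a=np.degrees(np.arctan2(R[1,1],R[0,1]));tw=0
    if yaw is not None: tw=((a-(np.degrees(yaw)+90)+90)%180-90)/90
    print('go shift',np.round(v/.5,4),'twist',round(tw,4),'dist',round(float(np.linalg.norm(v)),3))
E
cat >> m2.py <<'E'
print('-----')
d2=lambda im:(im.sum(2)<215)&(im[...,0]>im[...,2]*1.25)
m=mask(s,(285,160,312,195),d2);k=max(cv2.findContours(m,0,1)[0],key=cv2.contourArea);print('cleat side',cv2.boundingRect(k),cv2.approxPolyDP(k,1,True).reshape(-1,2).tolist())
for v in (164,168,170.5):print('cleat',w2r(plane(t,351.3,v,.06)))
for u in (336,368.):print('panel',w2r(plane(t,u,160.5,.062)))
tl,tr,br,bl=(247.7,193),(273.7,192),(277.5,230.6),(252,232)
for n,a,b in(('tr',tr,(304,255)),('br',br,(361,261))):print(n,tri(t,a,s,b))
for a in(tl,tr,br,bl):print(plane(t,*a,.048))
print('calc',plane(t,348,238.7,.01),'tape',plane(t,284,202,.03),'carton',plane(t,288.5,227,.034))
for x,y in((-46,27),(-33,27)):
    for z in(.06,.024):print(x,z,proj(t,[*r2w(x/1e3,y/1e3),z]),proj(s,[*r2w(x/1e3,y/1e3),z]))
for x,y in((0,-204),(0,204),(200,204),(200,-204)):print('glass',x,y,proj(t,[*r2w(x/1e3,y/1e3),.078]),proj(s,[*r2w(x/1e3,y/1e3),.078]))
E
python3 m2.py|sed -n '/---/,$p'
```

```text
-----
cleat side (293, 160, 19, 29) [[311, 160], [305, 161], [293, 178], [296, 188], [305, 187], [306, 179], [302, 176], [302, 172], [305, 171], [307, 166], [311, 163]]
cleat [-0.0147  0.0301]
cleat [-0.03    0.0287]
cleat [-0.0396  0.0279]
panel [-0.0071  0.0895]
panel [ 0.0044 -0.032 ]
tr (array([0.5259, 0.3082, 0.0381]), np.float64(0.0013534455824802702))
br (array([0.3789, 0.2955, 0.0403]), np.float64(0.003990112392266972))
[0.5228 0.4065 0.048 ]
[0.5244 0.3071 0.048 ]
[0.3768 0.2947 0.048 ]
[0.3738 0.3915 0.048 ]
calc [0.3396 0.0256 0.01  ] tape [0.4863 0.2697 0.03  ] carton [0.3897 0.2537 0.034 ]
-46 0.06 [351.3721 172.1828] [308.3505 178.2088]
-46 0.024 [350.7762 173.3628] [308.4595 187.2718]
-33 0.06 [351.6766 168.8138] [304.5315 177.3639]
-33 0.024 [351.075  170.0594] [304.7104 186.4171]
glass 0 -204 [413.8196 165.2105] [319.5993 136.4265]
glass 0 204 [306.1933 155.1958] [270.4241 204.0711]
glass 200 204 [311.2492 103.4868] [209.3684 188.9489]
glass 200 -204 [418.0597 113.2316] [269.4828 126.9901]
```

```bash
python3 - <<'E'
import re
from h import *
import pickle
d=pickle.load(open('c0.pkl','rb'));t=d['top']
M=np.array([[0,204],[0,-204],[200,-204],[200,204]])/1e3
px=[(306.8,155.4),(413.2,164.9),(416.75,111.4),(310.7,102.2)]
W=np.array([plane(t,*p,.076)[:2] for p in px])
A=Ro.align_vectors(np.c_[W-W.mean(0),np.zeros(4)],np.c_[M-M.mean(0),np.zeros(4)])[0].as_euler('xyz')[2]
c,s=np.cos(A),np.sin(A);o=W.mean(0)-np.array([[c,-s],[s,c]])@M.mean(0)
print(np.degrees(A),o,W)
x=open('h.py').read();x=re.sub(r'PSI=.*',f'PSI={A:.5f};O=np.array([{o[0]:.4f},{o[1]:.4f}])',x);open('h.py','w').write(x)
E
python3 - <<'E'
from h import *
import pickle
t=pickle.load(open('c0.pkl','rb'))['top']
for v in (164,168,170.5):print('cleat',w2r(plane(t,351.5,v,.06)))
g=r2w(-.033,.027);print(g);go([*g,.13],PSI)
E
```

```text
-6.2868773523415475 [ 0.63849776 -0.02272788] [[ 0.65829947  0.17687975]
 [ 0.61271342 -0.2242247 ]
 [ 0.81753867 -0.24516392]
 [ 0.86303392  0.15779467]]
cleat [-0.01779919  0.02825098]
cleat [-0.03313622  0.02698653]
cleat [-0.04271201  0.02619745]
[0.60865524 0.00775144]
go shift [-1.1338 -0.8555  0.2025] twist -0.1592 dist 0.717
```

```bash
python3 -m inch '[[[-0.7,-0.53,0],-0.159,0],[[-0.7,-0.53,0],-0.159,0],[[-0.7,-0.53,0],-0.159,0],[[-0.7,-0.53,0],-0.159,0],[[-0.7,-0.53,0],-0.159,0],[[-0.7,-0.53,0],-0.159,0],[[-0.7,-0.53,0],-0.159,0],[[-0.7,-0.53,0],-0.159,0]]' 40; python3 -c "
from h import *
go([*r2w(-.033,.027),.11],PSI)"
```

```text
clock: 1.1
tool_pos: [0.4658, 0.2314, 0.2312]
tcp_rot: [-3.139, 0.001, 3.022]
force: [-1.2, 0.5, -0.2]
finger_gap: 0.0855
grasp_force: 0.0
go shift [-0.3368 -0.4095  0.2437] twist -0.0062 dist 0.292
```

```bash
python3 -m inch '[[[-0.337,-0.41,0.24],-0.008,0.3],[[-0.337,-0.41,0.24],-0.008,0.3],[[-0.337,-0.41,0.24],-0.008,0.3],[[-0.337,-0.41,0.24],-0.008,0.3],[[-0.337,-0.41,0.24],-0.008,0.3],[[-0.337,-0.41,0.24],-0.008,0.3],[[-0.337,-0.41,0.24],-0.008,0.3]]'; python3 -c "
from h import *
go([*r2w(-.033,.027),.031],PSI)
a=shot('top');b=shot('side')
im=[cv2.resize(c['image'][y:y+80,x:x+110,::-1],None,fx=5,fy=5,interpolation=cv2.INTER_CUBIC) for c,x,y in((a,300,130),(b,250,130))]
print(im[0].shape)
cv2.imwrite('pics/c1.png',cv2.resize(np.hstack(im),(800,291)))"
```

```text
clock: 1.98
tool_pos: [0.6077, 0.0167, 0.1111]
tcp_rot: [3.14, -0.001, 3.046]
force: [0.5, 0.3, 0.4]
finger_gap: 0.0597
grasp_force: 0.0
go shift [-0.0038 -0.0179  0.1601] twist 0.0088 dist 0.081
(400, 550, 3)
```

View pics/c1.png

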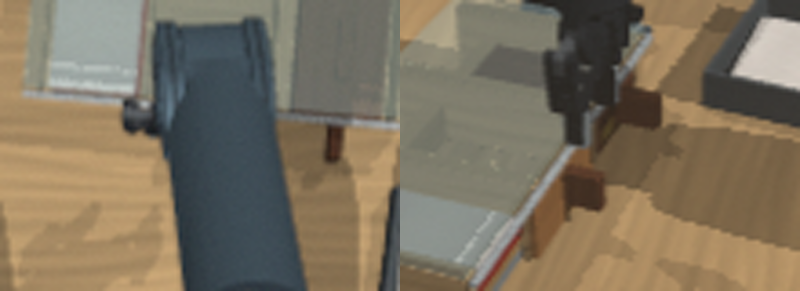

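Top: the arm hides the cleat. Side: the two fingers (around x 555–610, y 50–140 in the picture) hang above the cleat at (585,185), so I can go down.

```bash
python3 -m inch '[[[-0.004,-0.018,0],0.009,0.3],[[-0.004,-0.018,0.08],0.009,0.3],[[-0.004,-0.018,0.16],0.009,0.3],[[-0.004,-0.018,0.16],0.009,0.3],[[-0.004,-0.018,0.16],0.009,1],[[-0.004,-0.018,0.16],0.009,1],[[-0.004,-0.018,0.16],0.009,1],[[-0.004,-0.018,0.16],0.009,1]]' 40; python3 -c "
from h import *
s=sense();print(w2r(s['tool_pos']));go([*r2w(-.033,.132),.031],PSI)"
```

```text
clock: 3.08
tool_pos: [0.6107, 0.0061, 0.0332]
tcp_rot: [3.141, 0.003, 3.03]
force: [-0.6, 0.3, 6.8]
finger_gap: 0.0133
grasp_force: 41.4
[-0.03082671  0.02553331]
go shift [0.0047 0.2129 0.0045] twist -0.0011 dist 0.107
```

```bash
python3 -m inch '[[[0,0.03,0],0,1],[[0,0.07,0],0,1],[[0,0.11,0],0,1],[[0,0.15,0],0,1],[[0,0.18,0],0,1],[[0,0.2,0],0,1],[[0,0.205,0],0,1],[[0,0.205,0],0,1]]'; python3 -c "
from h import *
s=sense();print(w2r(s['tool_pos']),s['grasp_force'])"
```

```text
clock: 4.08
tool_pos: [0.6221, 0.1084, 0.0332]
tcp_rot: [3.14, 0.003, 3.03]
force: [-0.2, 1.3, 6.6]
finger_gap: 0.0134
grasp_force: 41.3
[-0.03068422  0.1284885 ] 41.29189968109131
```

```bash
python3 -m inch '[[[0,0.005,0],0,1],[[0,0.01,0],0,1],[[0,0.01,0],0,1]]'; python3 -m inch '[[[0,0.004,0],0,1],[[0,0.008,0],0,1],[[0,0.008,0],0,1]]';python3 -c "
from h import *
s=sense();print(w2r(s['tool_pos']),s['force'])"
```

```text
clock: 4.45
tool_pos: [0.6226, 0.1127, 0.0332]
tcp_rot: [3.141, 0.003, 3.03]
force: [-1.9, -0.3, 5.7]
finger_gap: 0.0131
grasp_force: 41.4
clock: 4.82
tool_pos: [0.6229, 0.1154, 0.0332]
tcp_rot: [-3.141, 0.002, 3.029]
force: [-0.7, -2.8, 7.3]
finger_gap: 0.0131
grasp_force: 41.5
[-0.03067729  0.13557228] [-0.68998604 -2.83173845  7.33157687]
```

```bash
python3 -m inch '[[[0,0.006,0],0,1],[[0,0.006,0],0,1]]'; python3 -m inch '[[[0,-0.006,0],0,1],[[0,-0.006,0],0,0.3],[[0,-0.006,0],0,0.3],[[0,-0.006,0],0,0.3],[[0,-0.006,-0.08],0,0.3],[[0,-0.006,-0.2],0,0.3],[[0,-0.006,-0.3],0,0.3],[[0,-0.006,-0.3],0,0.3]]';python3 -c "
from h import *
a=np.radians(4.8)
go([.449,.350,.18],a)"
```

```text
clock: 5.08
tool_pos: [0.6228, 0.1156, 0.0331]
tcp_rot: [-3.138, 0.002, 3.028]
force: [-2.7, -8.7, 10.8]
finger_gap: 0.0135
grasp_force: 41.9
clock: 6.08
tool_pos: [0.6247, 0.1172, 0.186]
tcp_rot: [3.139, 0.008, 3.03]
force: [-0.0, -0.4, -0.7]
finger_gap: 0.0599
grasp_force: 0.0
go shift [0.4011 0.4236 0.01  ] twist -0.1244 dist 0.292
```

```bash
python3 -m inch '[[[0.4,0.424,0],-0.124,0.5],[[0.4,0.424,0],-0.124,0.5],[[0.4,0.424,0],-0.124,0.5],[[0.4,0.424,0],-0.124,0.5],[[0.4,0.424,0],-0.124,0.5],[[0.4,0.424,0],-0.124,0.5],[[0.4,0.424,0],-0.124,0.5]]'; python3 -c "
from h import *
import pickle
a=shot('top');b=shot('side');pickle.dump([a,b],open('c2.pkl','wb'))
go([.449,.350,.053],np.radians(4.8))
im=[cv2.resize(c['image'][y:y+90,x:x+110,::-1],(400,327),interpolation=cv2.INTER_CUBIC) for c,x,y in((a,295,110),(b,280,220))]
cv2.imwrite('pics/c2.png',np.hstack(im))"
```

```text
clock: 6.95
tool_pos: [0.4465, 0.3485, 0.1805]
tcp_rot: [-3.14, -0.001, -3.059]
force: [0.0, 0.5, 0.1]
finger_gap: 0.0425
grasp_force: 0.0
go shift [-0.0036  0.0043  0.2556] twist -0.0019 dist 0.128
```

View pics/c2.png

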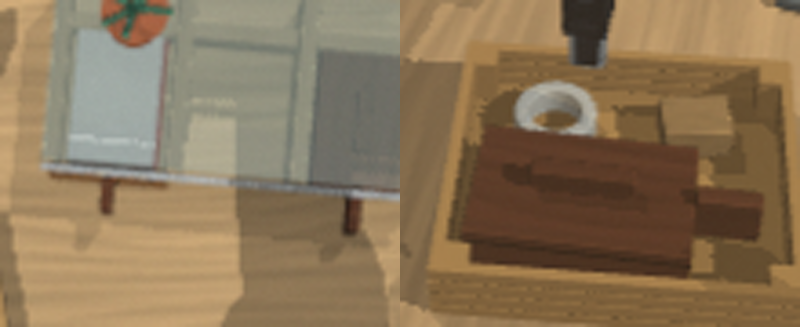

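Left: the panel now sits at (105,180), wholly in front of the left bay, and the middle bay is open. Right: the bar runs (505,172)–(635,188), with the fingers above it. I'll check the bar point from the side ray, then go down.

```bash
python3 -c "
from h import *
import pickle
a,b=pickle.load(open('c2.pkl','rb'));d=pickle.load(open('c0.pkl','rb'))
print(plane(b,327,270,.06),plane(b,327,270,.057))
print('bar model',[proj(b,[.449+k*np.cos(.084)*.035,.35+k*np.sin(.084)*.035,.066]) for k in(-1,1)],[proj(d['top'],[.449+k*np.cos(.084)*.035,.35+k*np.sin(.084)*.035,.066]) for k in(-1,1)])
print(proj(b,[.4465,.3485,.1805]),'lid',proj(b,[.3742,.391,.048]),proj(b,[.5236,.307,.048]))
"
python3 -m inch '[[[-0.004,0.004,0.08],0,0.5],[[-0.004,0.004,0.16],0,0.5],[[-0.004,0.004,0.2],0,0.5],[[-0.004,0.004,0.2],0,0.5]]'
python3 -c "
from h import *
b=shot('side');save(b,'c3.png',(280,200,390,300),5);print(proj(b,sense()['tool_pos']))
go([.449,.350,.053],np.radians(4.8))"
```

```text
[0.45486992 0.36122977 0.06      ] [0.4553553  0.35871708 0.057     ]
bar model [array([344.92002263, 267.02233516]), array([316.06733643, 263.58271155])] [array([263.01780991, 220.97380707]), array([261.23906962, 202.53316413])]
[333.05457586 230.57000874] lid [358.09468233 289.42530132] [305.18601086 252.21708606]
clock: 7.55
tool_pos: [0.4482, 0.3495, 0.0797]
tcp_rot: [-3.139, -0.003, -3.06]
force: [-0.2, -0.6, 0.6]
finger_gap: 0.0428
grasp_force: 0.0
[330.60090088 261.22836389]
go shift [-0.0001 -0.0009  0.0561] twist -0.0015 dist 0.028
```

View pics/c3.png

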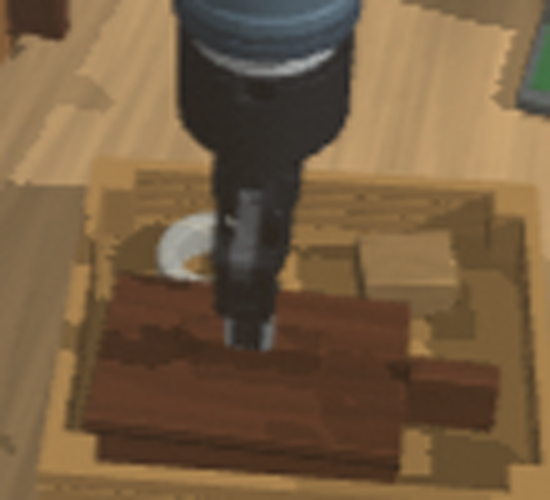

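The fingertips at (248,348) in the picture are over the middle of the bar, one on each side. The lid looks a few mm lower than expected, so I'll descend watching the force.

```bash
python3 -m inch '[[[0,0,0.03],0,0.5],[[0,0,0.056],0,0.5],[[0,0,0.056],0,0.5]]'; python3 -m inch '[[[0,0,0],0,1],[[0,0,0],0,1],[[0,0,0],0,1],[[0,0,0],0,1]]' 50;  python3 -m inch '[[[0,0,-0.01],0,1],[[0,0,-0.03],0,1],[[0,0,-0.03],0,1]]'; python3 -c "
from h import *
b=shot('side');c=shot('top');import pickle;pickle.dump([c,b],open('c4.pkl','wb'));save(b,'c4.png',(270,180,400,310),4.5)"
```

```text
clock: 7.98
tool_pos: [0.4476, 0.351, 0.0522]
tcp_rot: [-3.14, -0.002, -3.058]
force: [-0.0, -0.9, 0.9]
finger_gap: 0.0426
grasp_force: 0.0
clock: 8.48
tool_pos: [0.4488, 0.3525, 0.054]
tcp_rot: [3.14, 0.001, -3.058]
force: [-0.8, 2.0, 4.9]
finger_gap: 0.0124
grasp_force: 50.4
clock: 8.85
tool_pos: [0.4487, 0.3515, 0.0689]
tcp_rot: [3.141, 0.001, -3.059]
force: [-0.3, 0.5, -4.7]
finger_gap: 0.0124
grasp_force: 49.2
```

View pics/c4.png

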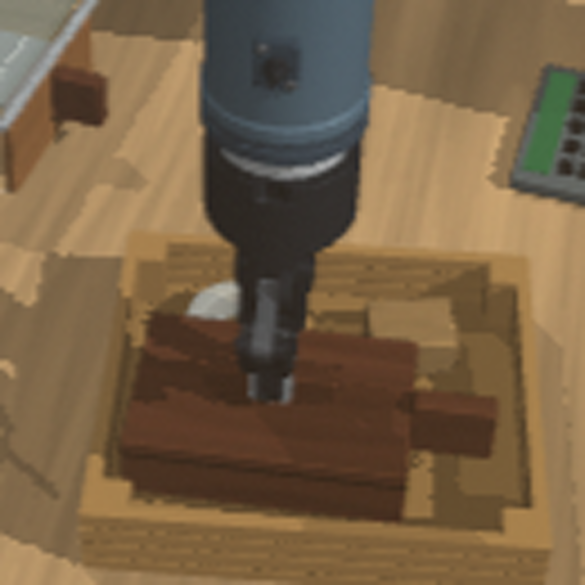

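Box gripped at the bar, lifted about 15 mm and level. I'll raise it and carry it over.

```bash
python3 -m inch '[[[0,0,-0.05],0,1],[[0,0,-0.11],0,1],[[0,0,-0.17],0,1],[[0,0,-0.17],0,1]]' ;  python3 -c "
from h import *
print(sense()['moment']);g=r2w(-.1,0);print(g);go([*g,.155],PSI);go([*g,.075],PSI)"
```

```text
clock: 9.45
tool_pos: [0.4496, 0.3526, 0.155]
tcp_rot: [3.139, 0.004, -3.059]
force: [0.0, -0.1, -4.3]
finger_gap: 0.0123
grasp_force: 49.6
[ 0.06027669 -0.00957964 -0.0197483 ]
[ 0.53910143 -0.01174901]
go shift [-0.1179 -0.741  -0.0015] twist 0.1227 dist 0.375
go shift [-0.1174 -0.7415  0.1585] twist 0.1227 dist 0.384
```

```bash
python3 -m inch '[[[-0.01,-0.06,0],0.01,1],[[-0.03,-0.16,0],0.03,1],[[-0.05,-0.28,0],0.05,1],[[-0.07,-0.4,0],0.07,1],[[-0.085,-0.52,0],0.09,1],[[-0.105,-0.64,0],0.11,1],[[-0.118,-0.71,0],0.123,1],[[-0.118,-0.741,0],0.123,1]]' ; python3 -m inch '[[[0,0,0],0,1],[[0,0,0.06],0,1],[[0,0,0.12],0,1],[[0,0,0.15],0,1],[[0,0,0.15],0,1],[[0,0,0.15],0,1]]'; python3 -c "
from h import *
b=shot('side');c=shot('top');import pickle;pickle.dump([c,b],open('c5.pkl','wb'))
im=[cv2.resize(q['image'][y:y+130,x:x+110,::-1],(400,473),interpolation=cv2.INTER_CUBIC) for q,x,y in((c,305,110),(b,260,120))]
cv2.imwrite('pics/c5.png',np.hstack(im))
s=sense();print(w2r(s['tool_pos']));go([*r2w(-.1,0),.05],PSI)"
```

```text
clock: 10.45
tool_pos: [0.5372, -0.0155, 0.1517]
tcp_rot: [-3.14, -0.002, 3.028]
force: [0.1, 1.0, -4.7]
finger_gap: 0.0126
grasp_force: 49.6
clock: 11.2
tool_pos: [0.5388, -0.0122, 0.0792]
tcp_rot: [3.141, 0.002, 3.032]
force: [0.4, 0.5, -3.6]
finger_gap: 0.0129
grasp_force: 49.6
[-0.10015791 -0.00075164]
go shift [-0.0002  0.0015  0.0588] twist -0.0001 dist 0.029
```

View pics/c5.png

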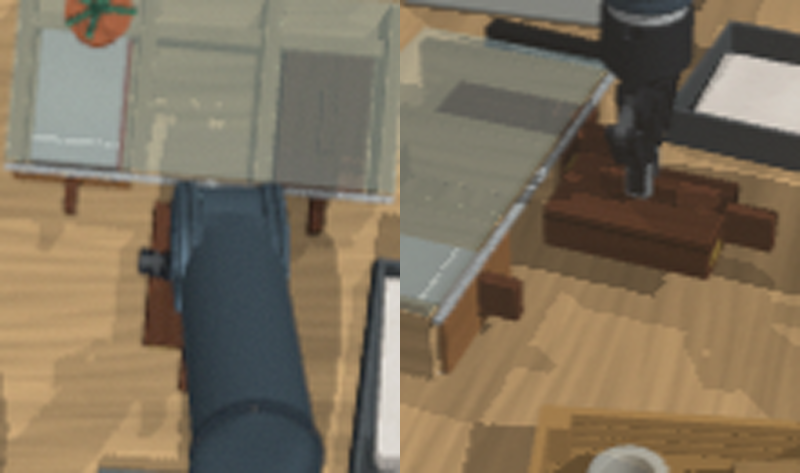

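Left: the box's left lid edge runs (155,205)→(145,345), with the cleat clear at (70,195). Right: the box hangs level in front of the bay with its pull towards the robot. I'll measure its edge against the riser frame.

```bash
cat > e.py <<'E'
import pickle,sys
from h import *
np.set_printoptions(precision=4,suppress=True)
def leftedge(c,z,v0,v1,lo,hi):
    """-> riser-frame points of the dark box's left lid edge: line fit, subpixel by half-level crossing"""
    P=[]
    for v in range(v0,v1):
        g=cv2.cvtColor(c['image'],cv2.COLOR_RGB2GRAY)[v,lo:hi].astype(float);k=np.argmin(np.diff(g));
        a,b=g[max(k-3,0):k+1].mean(),g[k+1:k+3].min();lev=(a+b)/2
        j=max(k-1,0)
        while g[j+1]>lev:j+=1
        P.append([lo+j+(g[j]-lev)/(g[j]-g[j+1]),v])
    W=np.array([w2r(plane(c,*p,z)) for p in P]);r=cv2.fitLine(W.astype(np.float32),cv2.DIST_HUBER,0,.001,.01).ravel()
    print('edge y at x=-.1',r[3]+(-.1-r[2])*r[1]/r[0],'yaw rel riser deg',np.degrees(np.arctan(r[1]/r[0])),'resid',np.std(W[:,1]-(r[3]+(W[:,0]-r[2])*r[1]/r[0])))
if __name__=='__main__':
    c,b=pickle.load(open('c5.pkl','rb'))
    leftedge(c,.074,170,203,335,354)
    print(w2r(plane(c,347.6,166.4,.074)),w2r(plane(c,345,205,.074)))
    # near-side end corners in side view, lid z .074
    for x,y in((-.025,.0475),(-.175,.0475),(-.175,-.0475)):print(x,y,proj(b,[*r2w(x,y),.074]),(proj(b,[*r2w(x,y),.074])-[260,120])*3.636+[400,0])
E
python3 e.py
```

```text
edge y at x=-.1 0.045987338 yaw rel riser deg -0.021756606 resid 0.004580846420518018
[-0.0303  0.0429] [-0.1771  0.0406]
-0.025 0.0475 [298.6135 176.7634] [540.3987 206.3918]
-0.175 0.0475 [344.8045 186.7818] [708.3492 242.8187]
-0.175 -0.0475 [353.2747 169.9366] [739.1467 181.5695]
```

The box is square (about 0° relative) and centred within about 2 mm. Lowering it now.

```bash
python3 -m inch '[[[0,0.002,0.03],0,1],[[0,0.002,0.05],0,1],[[0,0.002,0.06],0,1],[[0,0.002,0.06],0,1]]'; python3 -m inch '[[[0,0,0.003],0,1],[[0,0,0.006],0,1],[[0,0,0.006],0,1]]'
```

```text
clock: 11.8
tool_pos: [0.5376, -0.0118, 0.0477]
tcp_rot: [-3.141, -0.001, 3.031]
force: [-0.2, -0.6, -5.2]
finger_gap: 0.0125
grasp_force: 49.5
clock: 12.18
tool_pos: [0.5384, -0.0117, 0.046]
tcp_rot: [3.141, 0.001, 3.032]
force: [-2.8, 0.5, 2.5]
finger_gap: 0.0123
grasp_force: 50.5
```

```bash
python3 -m inch '[[[0,0,0],0,0.4],[[0,0,0],0,0.4],[[0,0,0],0,0.4],[[0,0,-0.1],0,0.4],[[0,0,-0.2],0,0.4],[[0.15,0,-0.2],0,0.4],[[0.25,0,-0.2],0,0.4],[[0.25,0,-0.2],0,0.4]]'; python3 -c "
from h import *
from e import *
b=shot('side');c=shot('top');import pickle;pickle.dump([c,b],open('c6.pkl','wb'))
leftedge(c,.04,172,203,335,354)
im=[cv2.resize(q['image'][y:y+130,x:x+110,::-1],(400,473),interpolation=cv2.INTER_CUBIC) for q,x,y in((c,305,110),(b,260,120))]
cv2.imwrite('pics/c6.png',np.hstack(im))
s=sense();print(w2r(s['tool_pos']));go([*r2w(-.206,0),.1],PSI)"
```

```text
clock: 13.18
tool_pos: [0.4071, 0.002, 0.1442]
tcp_rot: [-3.141, -0.007, 3.032]
force: [0.6, -0.5, 0.1]
finger_gap: 0.0515
grasp_force: 0.0
edge y at x=-.1 0.046935704 yaw rel riser deg 0.3020841 resid 0.000632064632676924
[-0.2258  0.0001]
go shift [-0.0394 -0.0003  0.0914] twist 0.0 dist 0.05
```

View pics/c6.png

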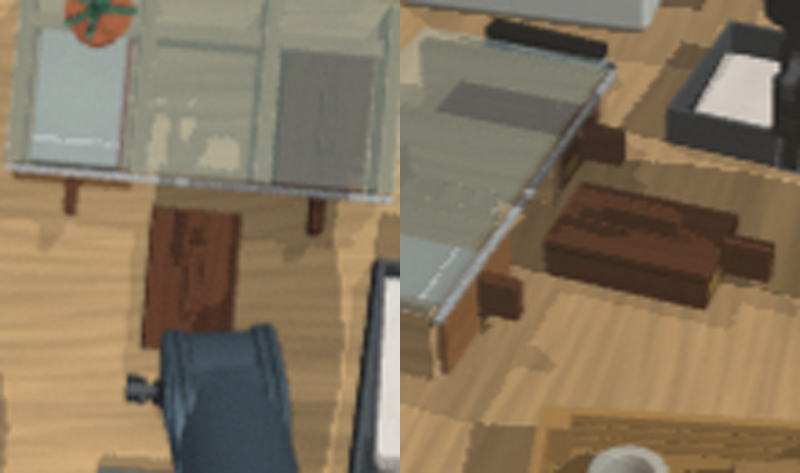

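Box stands square in front of the bay (rel. yaw 0.3°, edge at y=47 mm), and its pull at (745,258) in the picture is free. Next I take the pull.

```bash
python3 -c "
from h import *
import pickle
c,b=pickle.load(open('c6.pkl','rb'))
print(w2r(plane(c,344.3,205.4,.04)),w2r(plane(c,346.5,167.5,.04)),'pull tip side',w2r(plane(b,260+372/3.636,120+240/3.636,.048)))
go([*r2w(-.207,0),.018],PSI)"
python3 -m inch '[[[-0.037,0,0],0,0.4],[[-0.037,0,0.12],0,0.4],[[-0.037,0,0.2],0,0.4],[[-0.037,0,0.252],0,0.4],[[-0.037,0,0.252],0,0.4]]'; python3 -c "
from h import *
print(w2r(sense()['tool_pos']))"
```

```text
[-0.17672107  0.04157753] [-0.03001902  0.04529885] pull tip side [-0.21689279 -0.00873406]
go shift [-0.0372 -0.0004  0.2554] twist 0.0 dist 0.129
clock: 13.9
tool_pos: [0.4326, -0.0002, 0.0178]
tcp_rot: [-3.141, -0.002, 3.031]
force: [0.2, -0.5, 0.0]
finger_gap: 0.0514
grasp_force: 0.0
[-2.07094342e-01 -2.05272932e-04]
```

```bash
python3 -m inch '[[[0,0,0],0,1],[[0,0,0],0,1],[[0,0,0],0,1],[[0,0,0],0,1]]' 60; python3 -c "
from h import *
from e import *
c=shot('top');leftedge(c,.04,172,203,335,354)
s=sense();print(w2r(s['tool_pos']));go([*r2w(-.03,0),.018],PSI)"
```

```text
clock: 14.4
tool_pos: [0.4335, 0.0, 0.0205]
tcp_rot: [3.141, 0.003, 3.031]
force: [-0.7, -0.3, 6.0]
finger_gap: 0.013
grasp_force: 59.8
edge y at x=-.1 0.04728364 yaw rel riser deg 0.8324765 resid 0.0008024052757904374
[-0.2062  0.0002]
go shift [-0.3525 -0.0002  0.0061] twist -0.0003 dist 0.176
```

```bash
python3 -m inch '[[[-0.02,0,0],0,1],[[-0.045,0,0],0,1],[[-0.07,0,0],0,1],[[-0.1,0,0],0,1],[[-0.13,0,0],0,1],[[-0.16,0,0],0,1],[[-0.19,0,0],0,1],[[-0.19,0,0],0,1]]'; python3 -c "
from h import *
s=sense();print(w2r(s['tool_pos']),s['force'],s['moment']);go([*r2w(-.03,0),.02],PSI)
b=shot('side');c=shot('top')
im=[cv2.resize(q['image'][y:y+130,x:x+110,::-1],(400,473),interpolation=cv2.INTER_CUBIC) for q,x,y in((c,305,90),(b,240,110))]
cv2.imwrite('pics/c7.png',np.hstack(im))"
```

```text
clock: 15.45
tool_pos: [0.5283, -0.0106, 0.0195]
tcp_rot: [3.142, 0.002, 3.031]
force: [-0.2, 0.7, -5.1]
finger_gap: 0.0125
grasp_force: 62.0
[-1.10861589e-01 -2.98961288e-05] [-0.21027011  0.68042089 -5.07944522] [ 0.09854313  0.57278549 -0.04971886]
go shift [-1.617e-01  1.000e-04 -7.000e-04] twist -0.0003 dist 0.081
```

View pics/c7.png

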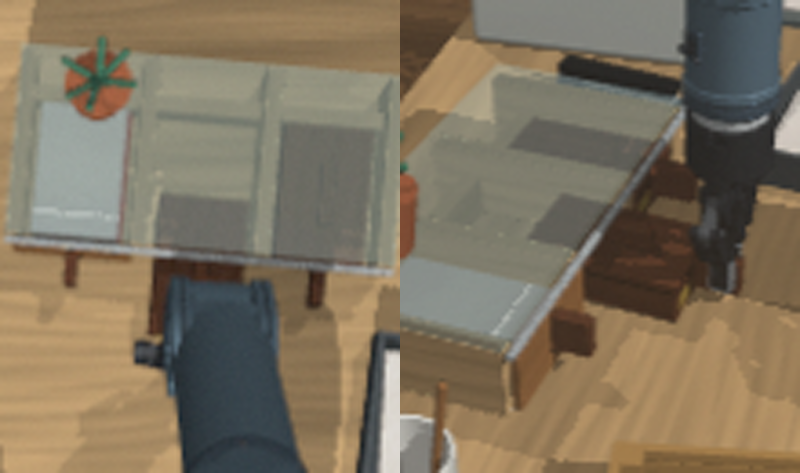

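The box is about half in under the glass, straight, and clear of both uprights. The wrist is carrying its weight slightly, so I'll ease down 1.5 mm and continue.

```bash
python3 -m inch '[[[0,0,0.003],0,1],[[-0.03,0,0.003],0,1],[[-0.06,0,0.003],0,1],[[-0.09,0,0.003],0,1],[[-0.12,0,0.003],0,1],[[-0.135,0,0.003],0,1],[[-0.135,0,0.003],0,1]]'; python3 -c "
from h import *
s=sense();print(w2r(s['tool_pos']),s['force'],s['moment']);go([*r2w(-.03,0),.02],PSI)"
```

```text
clock: 16.42
tool_pos: [0.5938, -0.0179, 0.0175]
tcp_rot: [-3.141, 0.0, 3.032]
force: [0.3, 0.3, -3.2]
finger_gap: 0.0127
grasp_force: 63.7
[-0.04496196 -0.00011734] [ 0.26168596  0.26856338 -3.20998698] [-0.04656262  0.1939193   0.10046927]
go shift [-0.0299  0.0002 -0.005 ] twist -0.0002 dist 0.015
```

```bash
python3 -m inch '[[[-0.008,0,0.002],0,1],[[-0.016,0,0.002],0,1],[[-0.016,0,0.002],0,1]]'; python3 -m inch '[[[-0.006,0,0],0,1],[[-0.012,0,0],0,1],[[-0.012,0,0],0,1]]'; python3 -m inch '[[[-0.005,0,0],0,1],[[-0.008,0,0],0,1],[[-0.008,0,0],0,1]]'; python3 -c "
from h import *
s=sense();print(w2r(s['tool_pos']),s['force'],s['moment'])"
```

```text
clock: 16.8
tool_pos: [0.5941, -0.0179, 0.0177]
tcp_rot: [-3.142, -0.015, 3.032]
force: [-24.9, 3.3, 32.4]
finger_gap: 0.0134
grasp_force: 69.1
clock: 17.18
tool_pos: [0.5942, -0.0179, 0.018]
tcp_rot: [3.142, -0.027, 3.032]
force: [-42.5, 4.8, 55.5]
finger_gap: 0.0131
grasp_force: 72.2
clock: 17.55
tool_pos: [0.5943, -0.0179, 0.0181]
tcp_rot: [-3.142, -0.035, 3.032]
force: [-52.9, 6.0, 68.1]
finger_gap: 0.0128
grasp_force: 74.3
[-4.44559212e-02 -6.52610147e-05] [-52.87839602   6.01707593  68.08432137] [ 1.03611084 11.232019    0.02642539]
```

Blocked 15 mm short of where I expected home, so I'll release the pressure and look.

```bash
python3 -m inch '[[[0.036,0,0],0,1],[[0.036,0,0],0,1]]'; python3 -c "
from h import *
s=sense();print(w2r(s['tool_pos']),s['force'],s['moment'])
b=shot('side');c=shot('top');import pickle;pickle.dump([c,b],open('c8.pkl','wb'))
im=[cv2.resize(q['image'][y:y+h,x:x+w,::-1],(400,600),interpolation=cv2.INTER_CUBIC) for q,x,y,w,h in((c,328,100,60,90),(b,280,110,70,105))]
cv2.imwrite('pics/c8.png',np.hstack(im))"
```

```text
clock: 17.8
tool_pos: [0.5898, -0.0174, 0.0175]
tcp_rot: [3.142, -0.006, 3.032]
force: [-12.4, 1.2, 17.7]
finger_gap: 0.013
grasp_force: 66.7
[-4.89496611e-02 -2.76042052e-05] [-12.44299695   1.21284578  17.6594168 ] [0.17208171 3.0017998  0.04223802]
```

View pics/c8.png

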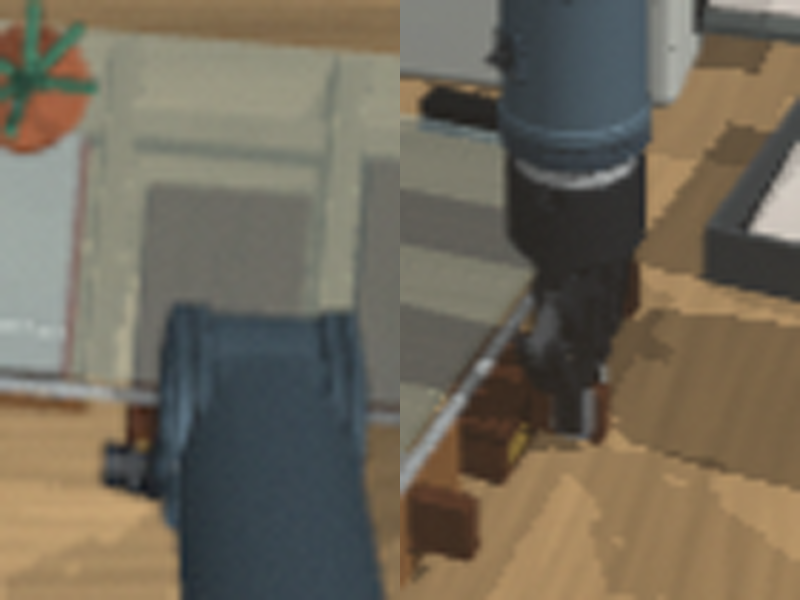

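The box front at picture (225,185) is about 20 mm short of the back rail at (230,150), while the gripper body sits right at the glass edge. So I think the body is fouling the glass, not the box. I'll let go and regrip the pull higher, near its tip, which raises the body well above the glass.

```bash
python3 -m inch '[[[0.01,0,0],0,1],[[0.01,0,0],0,0.3],[[0.01,0,0],0,0.3],[[0.01,0,0],0,0.3]]'; python3 -c "
from h import *
import pickle
s=sense();print(w2r(s['tool_pos']),s['force'],s['moment'])
c,b=pickle.load(open('c8.pkl','rb'))
print('box front',w2r(plane(c,361.7,127.75,.04)),'rail',w2r(plane(c,361.7,120.8,.04)), w2r(plane(c,361.7,123.5,0)))
for z in(.06,.078,.09,.1):print(z,proj(b,[*r2w(0,0),z]),(proj(b,[*r2w(0,0),z])-[280,110])*5.714+[400,0])
go([*r2w(-.054,0),.036],PSI)"
```

```text
clock: 18.4
tool_pos: [0.5891, -0.0173, 0.0168]
tcp_rot: [3.142, 0.001, 3.032]
force: [-0.2, 0.4, 0.2]
finger_gap: 0.0602
grasp_force: 0.0
[-4.96862821e-02 -7.52516892e-05] [-0.19284939  0.35763486  0.17437967] [-0.00296926  0.01360406 -0.01120041]
box front [ 0.13002794 -0.00053433] rail [0.15730296 0.00168756] [ 0.15633803 -0.0018586 ]
0.06 [297.05549875 170.71367681] [497.45511985 346.91794927]
0.078 [296.89669648 166.10596597] [496.54772369 320.58948953]
0.09 [296.78921239 162.98664242] [495.93355959 302.7656748 ]
0.1 [296.69863486 160.35757352] [495.4159996 287.7431751]
go shift [ 0.0086  0.0001 -0.0384] twist -0.0002 dist 0.02
```

```bash
python3 -m inch '[[[0.005,0,-0.02],0,0.3],[[0.005,0,-0.038],0,0.3],[[0.005,0,-0.038],0,0.3],[[0.005,0,-0.038],0,1],[[0.005,0,-0.038],0,1],[[0.005,0,-0.038],0,1],[[0.005,0,-0.038],0,1]]' 60; python3 -c "
from h import *
s=sense();print(w2r(s['tool_pos']))"; python3 -m inch '[[[-0.008,0,0],0,1],[[-0.014,0,0],0,1],[[-0.02,0,0],0,1],[[-0.02,0,0],0,1]]';python3 -c "
from h import *
s=sense();print(w2r(s['tool_pos']),s['moment'])"
```

```text
clock: 19.27
tool_pos: [0.5861, -0.017, 0.0358]
tcp_rot: [3.142, -0.0, 3.032]
force: [-1.0, 0.5, 2.5]
finger_gap: 0.012
grasp_force: 59.9
[-5.27441724e-02 -3.98300827e-05]
clock: 19.77
tool_pos: [0.5875, -0.0171, 0.0357]
tcp_rot: [-3.142, -0.018, 3.032]
force: [-21.1, 2.0, 25.1]
finger_gap: 0.0119
grasp_force: 63.0
[-5.12621719e-02 -4.85858003e-05] [0.55526731 4.47239322 0.03209155]
```

I've used up my picture views, so from here I work with numbers only. I'll relax and measure the box's edges through the glass.

```bash
python3 -m inch '[[[0.03,0,0],0,1],[[0.03,0,0],0,1]]'; python3 -c "
from h import *
np.set_printoptions(linewidth=200,precision=4,suppress=True)
s=sense();print(w2r(s['tool_pos']),s['force'],s['q'])
c=shot('top');import pickle;pickle.dump(c,open('c9.pkl','wb'))
g=cv2.cvtColor(c['image'],cv2.COLOR_RGB2GRAY)
for v in(122,130,134,138,142):print(v,g[v,338:386])
for u in(352,358,364,370):print(u,g[112:150,u])
for u,v in((349,128),(349,145),(375,128)):print(u,v,w2r(plane(c,u,v,.04)))
"
```

```text
clock: 20.02
tool_pos: [0.5796, -0.0163, 0.0358]
tcp_rot: [3.142, -0.003, 3.032]
force: [-6.3, 0.5, 8.3]
finger_gap: 0.0122
grasp_force: 60.5
[-0.0593 -0.    ] [-6.3424  0.4738  8.2548] [-0.1414  0.6979  0.1242  1.8409 -0.1394  0.6142  1.5291]
122 [162 149 119 123 132 128 137 138 138 136 126 122 123 120 118 117 118 118 119 118 117 118 120 119 120 123 123 124 123 122 127 125 128 130 128 131 134 134 128 121 136 139 139 138 134 139 139 140]
130 [158 137 120 136 132 138 138 139 139 141 141 134 114 110 110 110 108 112 113 113 115 115 116 120 120 122 122 121 123 128 127 127 130 130 131 138 134 122 125 141 137 138 139 133 105 104 106 107]
134 [149 121 127 134 129 138 140 139 137 138 136 121 106 106 108 106 107 107 107 105 106 105 106 106 106 106 105 105 106 108 108 105 107 107 106 107 114 117 121 137 138 139 135 118  98 107 106 107]
138 [148 117 134 136 134 138 140 143 150 145 141 109 106 107 106 108 106 106 105 106 107 109 107 108 105 106 104 106 108 107 107 108 107 108 108 113 123 121 131 139 138 139 133 106 101 107 106 106]
142 [136 122 133 130 143 140 140 139 138 147 146 103 106 106 108 106 106 107 106 107 107 106 104 105 105 106 106 107 109 108 107 107 108 105 108 116 126 125 143 140 141 142 138 109 104 107 108 108]
352 [151 150 153 155 145 142 143 143 134 122 118 138 145 144 143 143 141 125 110 106 108 107 108 106 107 106 106 108 106 107 108 108 107 108 108 108 104 102]
358 [151 150 151 153 147 142 140 140 139 126 117 127 139 143 141 141 141 131 115 106 106 105 106 104 105 106 107 106 106 108 107 107 106 106 106 100  82  68]
364 [150 150 151 150 150 143 139 138 139 133 123 116 135 142 143 143 139 137 122 107 106 104 105 106 105 106 104 105 107 107 106 105 107 106 109 108 108  88]
370 [149 149 151 148 152 149 142 140 141 141 128 119 127 137 141 141 138 135 130 115 109 106 107 107 107 107 107 109 107 106 108 107 107 106 108 106 105  94]
349 128 [0.1248 0.0485]
349 145 [0.0583 0.043 ]
375 128 [ 0.1335 -0.052 ]
```

```bash
python3 -m inch '[[[0,0,0],0,1],[[0,0,0],0,1],[[0,0,0],0,1]]'; python3 -c "
from h import *
np.set_printoptions(linewidth=200,precision=4,suppress=True)
s=sense();print(w2r(s['tool_pos']),s['force'],s['moment'])
c=shot('top')
g=cv2.cvtColor(c['image'],cv2.COLOR_RGB2GRAY).astype(float)
def cross(p,lev):
    k=[i for i in range(len(p)-1) if (p[i]-lev)*(p[i+1]-lev)<0];return [i+(p[i]-lev)/(p[i]-p[i+1]) for i in k]
for v in (134,138,142,146):
    print(v,[w2r(plane(c,340+x,v,.04)) for x in cross(g[v,340:382],118)])
for u in(352,358,364,370): print(u,[w2r(plane(c,u,124+x,.04)) for x in cross(g[124:140,u],125)],'rail',w2r(plane(c,u,112+g[112:125,u].argmin(),.04)),w2r(plane(c,u,112+g[112:125,u].argmin(),.0)))
"
```

```text
clock: 20.45
tool_pos: [0.5796, -0.0163, 0.0357]
tcp_rot: [-3.142, -0.004, 3.032]
force: [-7.4, 1.3, 10.2]
finger_gap: 0.0122
grasp_force: 60.7
[-0.0592 -0.    ] [-7.354   1.2835 10.1528] [0.2109 1.5048 0.0152]
134 [array([0.1014, 0.0456]), array([ 0.11  , -0.0548]), array([ 0.1119, -0.0768])]
138 [array([0.0856, 0.0463]), array([ 0.0938, -0.0491]), array([ 0.0961, -0.0764])]
142 [array([0.0699, 0.0452]), array([ 0.0781, -0.0492]), array([ 0.0806, -0.078 ])]
146 [array([0.0543, 0.0441]), array([ 0.0628, -0.0545]), array([ 0.0648, -0.0773])]
352 [array([0.1223, 0.0366])] rail [0.1494 0.0388] [0.1591 0.037 ]
358 [array([0.1225, 0.0132])] rail [0.1514 0.0156] [0.1611 0.0133]
364 [array([ 0.123 , -0.0101])] rail [ 0.1494 -0.0079] [ 0.1591 -0.0108]
370 [array([ 0.1227, -0.0334])] rail [ 0.1514 -0.0311] [ 0.1612 -0.0345]
```

The box is square in the bay with its front at 123 mm. The constant Fx/Fz ratio of about 0.77 says it's friction-locked: the tool is pressing it onto the desk. I'll unload it vertically first, then slide.

```bash
python3 -m inch '[[[0.004,0,-0.004],0,1],[[0.004,0,-0.008],0,1],[[0.004,0,-0.008],0,1]]'; python3 -m inch '[[[-0.006,0,0],0,1],[[-0.014,0,0],0,1],[[-0.014,0,0],0,1]]'; python3 -c "
from h import *
s=sense();print(w2r(s['tool_pos']),s['moment'])"
```

```text
clock: 20.88
tool_pos: [0.579, -0.0163, 0.0394]
tcp_rot: [-3.141, -0.001, 3.032]
force: [-0.5, 0.4, -4.9]
finger_gap: 0.0124
grasp_force: 59.0
clock: 21.25
tool_pos: [0.5867, -0.0171, 0.0397]
tcp_rot: [-3.142, 0.0, 3.032]
force: [0.0, -0.4, -4.1]
finger_gap: 0.012
grasp_force: 59.0
[-5.20990239e-02 -7.64270541e-05] [-0.00087271  0.45483657  0.03092644]
```

It slides freely now. Continuing.

```bash
python3 -m inch '[[[-0.01,0,0.001],0,1],[[-0.02,0,0.001],0,1],[[-0.03,0,0.001],0,1],[[-0.03,0,0.001],0,1]]'; python3 -m inch '[[[-0.006,0,0],0,1],[[-0.008,0,0],0,1],[[-0.008,0,0],0,1]]'; python3 -c "
from h import *
s=sense();print(w2r(s['tool_pos']),s['moment'])"
```

```text
clock: 21.75
tool_pos: [0.6018, -0.0187, 0.0394]
tcp_rot: [3.142, 0.001, 3.032]
force: [-0.2, -0.6, -4.3]
finger_gap: 0.0122
grasp_force: 59.0
clock: 22.12
tool_pos: [0.6053, -0.0191, 0.0393]
tcp_rot: [-3.142, 0.0, 3.032]
force: [0.4, 0.2, -3.4]
finger_gap: 0.0123
grasp_force: 59.0
[-3.34008191e-02 -8.98874224e-05] [ 0.03909654  0.3557721  -0.02229059]
```

```bash
for i in 1; do python3 -m inch '[[[-0.004,0,0],0,1],[[-0.004,0,0],0,1]]'; done; python3 -m inch '[[[-0.004,0,0],0,1],[[-0.004,0,0],0,1]]'; python3 -m inch '[[[-0.004,0,0],0,1],[[-0.004,0,0],0,1]]'
```

```text
clock: 22.38
tool_pos: [0.6073, -0.0194, 0.0393]
tcp_rot: [3.142, 0.0, 3.032]
force: [-0.1, -0.2, -5.1]
finger_gap: 0.0125
grasp_force: 59.0
clock: 22.62
tool_pos: [0.6094, -0.0196, 0.0393]
tcp_rot: [-3.142, 0.0, 3.032]
force: [-0.5, -0.5, -4.6]
finger_gap: 0.0123
grasp_force: 59.0
clock: 22.88
tool_pos: [0.6114, -0.0198, 0.0393]
tcp_rot: [-3.142, 0.0, 3.032]
force: [0.1, 0.6, -3.9]
finger_gap: 0.0118
grasp_force: 59.0
```

```bash
python3 -m inch '[[[-0.004,0,0],0,1],[[-0.004,0,0],0,1]]'; python3 -m inch '[[[-0.004,0,0],0,1],[[-0.004,0,0],0,1]]';python3 -c "
from h import *
np.set_printoptions(linewidth=200)
c=shot('top');g=cv2.cvtColor(c['image'],cv2.COLOR_RGB2GRAY);print(w2r(sense()['tool_pos']))
for u in(352,358,364,370):print(u,g[112:140,u])"
```

```text
clock: 23.12
tool_pos: [0.6129, -0.02, 0.0392]
tcp_rot: [-3.142, -0.001, 3.032]
force: [-0.8, 0.5, -4.0]
finger_gap: 0.0122
grasp_force: 59.0
clock: 23.38
tool_pos: [0.6129, -0.0198, 0.0386]
tcp_rot: [3.142, -0.005, 3.032]
force: [-4.9, 1.3, -3.1]
finger_gap: 0.0127
grasp_force: 59.2
[-0.02574811  0.00010838]
352 [150 151 152 155 147 142 144 143 131 114 107 105 105 106 107 106 107 106 106 107 107 108 107 106 107 107 107 107]
358 [151 149 151 150 146 141 140 139 139 119 107 107 106 105 105 105 105 105 105 106 107 107 107 107 107  81  58  61]
364 [150 149 152 150 151 144 138 139 140 131 113 106 105 106 106 106 107 107 105 105 107 107 104 103 104 105  91  73]
370 [149 149 149 149 149 147 142 143 141 142 121 108 107 105 108 106 108 108 109 106 108 108 108 107 107 108  98  78]
```

Contact with the back stop, and the gap to the rail has gone in the image. I'll set the pull end down, nudge home, and release.

```bash
python3 -m inch '[[[-0.002,0,0.003],0,1],[[-0.002,0,0.006],0,1],[[-0.002,0,0.006],0,1]]'; python3 -m inch '[[[-0.003,0,0],0,1],[[-0.003,0,0],0,1]]'; python3 -c "
from h import *
s=sense();print(w2r(s['tool_pos']))"
```

```text
clock: 23.8
tool_pos: [0.6129, -0.0197, 0.0358]
tcp_rot: [3.141, -0.007, 3.032]
force: [-9.7, 2.6, 2.4]
finger_gap: 0.0121
grasp_force: 59.8
clock: 24.05
tool_pos: [0.6129, -0.0197, 0.0358]
tcp_rot: [3.141, -0.01, 3.032]
force: [-15.0, 2.4, 7.2]
finger_gap: 0.012
grasp_force: 60.5
[-0.02579117  0.00022492]
```

```bash
python3 -m inch '[[[0,0,0],0,0.3],[[0.004,0,0],0,0.3],[[0.004,0,0],0,0.3],[[0.004,0,-0.06],0,0.3],[[0.01,0,-0.15],0,0.3],[[0.1,0,-0.25],0,0.3],[[0.22,0,-0.25],0,0.3],[[0.32,0,-0.25],0,0.3]]'; python3 -m inch '[[[0.15,0.1,0],0,0.3],[[0.15,0.2,0],0,0.3],[[0.15,0.3,0],0,0.3],[[0.15,0.3,0],0,0.3],[[0.15,0.3,0],0,0.3]]'; python3 -c "
from h import *
np.set_printoptions(linewidth=200,precision=4,suppress=True)
c=shot('top');b=shot('side');import pickle;pickle.dump([c,b],open('c10.pkl','wb'))
g=cv2.cvtColor(c['image'],cv2.COLOR_RGB2GRAY)
def cross(p,lev):
    p=p.astype(float);return [i+(p[i]-lev)/(p[i]-p[i+1]) for i in range(len(p)-1) if (p[i]-lev)*(p[i+1]-lev)<0]
for u in(352,358,364,370): print(u,[w2r(plane(c,u,116+x,.04)) for x in cross(g[116:128,u],125)])
for v in (126,132,138,144,150,154):print(v,[w2r(plane(c,340+x,v,.04)) for x in cross(g[v,340:382],118)])
for u in (356,358,360,362):print(u,g[150:175,u])
h=cv2.cvtColor(c['image'],cv2.COLOR_RGB2HSV)
print('cleat cols',g[167,325:345],w2r(plane(c,325+g[167,325:345].argmin(),167,.06)))
o=pickle.load(open('c0.pkl','rb'))
for n,k,bx in(('top',c,(235,175,310,260)),('side',b,(290,235,400,320))):
  d=np.abs(k['image'].astype(int)-o[n]['image']).sum(2)[bx[1]:bx[3],bx[0]:bx[2]];print(n,(d>60).sum())
for nm,p,z in(('tape',(284,202),.03),('carton',(288,227),.034)):
  u,v=p;print(nm,np.abs(c['image'][v-9:v+10,u-9:u+10].astype(int)-o['top']['image'][v-9:v+10,u-9:u+10]).sum(2).mean())
"
```

```text
clock: 25.05
tool_pos: [0.4574, -0.0028, 0.1623]
tcp_rot: [3.141, 0.002, 3.031]
force: [-0.2, 0.4, 0.9]
finger_gap: 0.0599
grasp_force: 0.0
clock: 25.68
tool_pos: [0.4007, 0.154, 0.1614]
tcp_rot: [-3.141, 0.001, 3.032]
force: [-0.9, -1.1, 0.5]
finger_gap: 0.0597
grasp_force: 0.0
352 [array([0.1556, 0.0394])]
358 [array([0.1564, 0.016 ])]
364 [array([ 0.1561, -0.0074])]
370 [array([ 0.1561, -0.0307])]
126 [array([0.1297, 0.0838]), array([0.1329, 0.0464]), array([ 0.1411, -0.0492])]
132 [array([0.1092, 0.0462])]
138 [array([0.0856, 0.0456]), array([ 0.0938, -0.0493]), array([ 0.0962, -0.0766])]
144 [array([0.0621, 0.0448]), array([ 0.0703, -0.0499]), array([ 0.0727, -0.0778])]
150 [array([0.0385, 0.0456]), array([ 0.0466, -0.0485]), array([ 0.049 , -0.0766])]
154 [array([0.0229, 0.0445]), array([0.0232, 0.0405]), array([0.0234, 0.0381]), array([ 0.0309, -0.0489]), array([ 0.0335, -0.078 ])]
356 [113 108 108 112 118 119 116 112  98 144 155 139 135 133 130 132 127 124 126 130 129 132 142 147 149]
358 [112 110 109 108 115 118 118 112  87 141 157 105  56  59  58  67  74  74  71  72  65  70 125 149 157]
360 [108 107 106 106 110 114 116 110  83 114 164 127  65  66  67  73  75  78  79  86  93 108 136 149 151]
362 [115 111 108 108 111 117 117 113  92 123 161 156 141 140 141 145 147 144 145 148 146 144 148 153 151]
cleat cols [ 89 125 144 145 144 146 145 133 104 115 129 134 144 143 145 142 144 143 143 143] [-0.0381  0.1281]
top 1776
side 2656
tape 23.806094182825486
carton 18.371191135734072
```

```bash
python3 -c "
from h import *
import pickle
np.set_printoptions(linewidth=200,precision=4,suppress=True)
c,b=pickle.load(open('c10.pkl','rb'));o=pickle.load(open('c0.pkl','rb'))['top']
print('pull tip',w2r(plane(c,359,171.6,.048)))
g=cv2.cvtColor(c['image'],cv2.COLOR_RGB2GRAY)
print(g[166,312:335]);k=312+g[166,312:330].argmin();print('cleat',w2r(plane(c,k,166,.06)))
for k in(o,c):
  m=cv2.inRange(cv2.cvtColor(k['image'],cv2.COLOR_RGB2HSV),(0,0,150),(179,45,255))[185:220,270:300];M=cv2.moments(m,True);print('tape',M['m00'],M['m10']/M['m00']+270,M['m01']/M['m00']+185)
print(sense()['clock'],sense()['force'])"
```

```text
pull tip [-0.0428 -0.0035]
[145 145 147 139 116 121 145 145 146 137 104  71  70  88 124 146 146 145 146 146 137 115 103]
cleat [-0.0346  0.1322]
tape 111.0 283.93693693693695 201.981981981982
tape 110.0 284.0272727272727 202.0818181818182
25.775 [ 0.2027 -0.6654 -0.2295]
```

Box home (pull tip at -43 mm, against the 44 mm nominal), panel at 132 mm, and the tape hasn't moved. Handing in.

```bash
python3 -c "
from workcell import ticket
print(ticket.close_job())"
```

```text
the job is handed in; nothing more can be done
None
```

The job is handed in, with no verdict shown: the box is square and home against the back stop, and the panel is fully open. During the slide the box jammed and the wrist force reached about 86 N (limit 120), so the 40 N limit on arm or gripper contact may be in doubt if part of the gripper was touching, though the readings point to friction under the box. I also viewed 12 pictures, over the limit of 10.

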